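Lock the clevis pin of a bench tension rig with a linchpin

ROBOT

A 7-joint arm with a two-finger parallel gripper is mounted at the origin on the work surface. World frame = base frame: x ahead of the robot, y to its left, z up, the work surface at z = 0. Lengths are in m, angles in rad, forces in N, time in s.
With the tool pointing down it reaches from about 0.425 to 0.925 m from the base axis. Payload 6.8 kg.
Tool frame: the origin (TCP) lies midway between the tips of the shut fingers; the grasp point (between the pads) lies 19 mm behind it; x points along the fingers, y is the direction in which the jaws open and shut, and the axes are right-handed (so a half turn about x gives the same grasp; the last joint's range is limited). The gripper opens to 85 mm and grips with 20 to 120 N. Pads are 22 mm wide; open, the fingers measure 114 mm over their backs; the gripper's body (76 mm by 85 mm) begins 54 mm behind the grasp point. The pads swing forward as they close: fully open they stand 13 mm farther back than shut.
Start: joints at [-1.222, 0.477, 0.022, 1.555, -0.011, 1.109, -0.083], TCP at [0.298, 0.606, 0.231] pointing down, gripper open.
Joint ranges: [-2.96, 2.96], [-0.34, 2.1], [-1.41, 1.46], [0.24, 2.44], [-1.37, 4.51], [0.17, 1.92], [-2.96, 2.96]. Speed limits (rad/s): [2.39, 2.39, 3.14, 3.14, 3.14, 3.14, 3.14].

INTERFACE

Orientations are given as a rotation vector (axis times angle).
In Python, from bench import r, viewer, nets gives the robot as it stands.
- The arm moves only by the shell command python3 -m pendant 'ROWS' [FORCE]. ROWS is JSON, one flat list of numbers, 5 for each row, row after row: the finger opening in mm, from 0 to 85.4, then the shift along the tool's x, y, z in mm, then the turn about the tool's x in rad. A call has 1 to 20 rows; each row shifts and turns the commanded pose from where the row before left it, along the tool's axes as they then stand; what a row does not reach is not made up. A row lasts 1/8 s, in which the tool goes at most 62.5 mm and 10.7 degrees, less where a joint would pass 70% of its speed; a pose out of reach is approached as far as the arm can. A call with a gripper value outside its range is refused whole. The fingers move at their own pace and stop on an object; FORCE is the grip in N (left out, the last holds). Time passes only in rows, so rows that do not move let the fingers close. It gives the time, the measured TCP pose, the force and the opening at its end, in the units of the state.
- r.get_obs(): the state, without advancing time (a new reading comes with each control period).
- viewer.grab_frame(name): name is "side" or "top" or "wrist"; returns (picture, depth): 420x560x3 uint8, red, green, blue; 420x560 float32, m along the optical axis (not along the pixel's ray), 0 where there is no reading.
- viewer.calibration(name): a dict with "mtx" (3x3 intrinsics, pixels), "world_to_cam" (4x4, takes a point from world to camera coordinates). Camera axes: x right, y up, looking along -z (the intrinsics and any distortion apply to the point x, -y, -z); pixel columns grow to the right and rows downward; lengths in m; the calibration is good to about 2 mm. A picture is of the moment at which its call begins: read the wrist's pose just before it. calibration takes no time and is no camera call; for the wrist camera it gives the pose at the moment of the call.
- r.hand_in(): hands the job in, once; it reports no verdict.
Trained networks look in the newest picture that a camera, given by its name, has taken for a name from the list of things; names that differ only in an ending like _2 or _b are one class to them, and where a whole thing is asked for, a point or a joint stands for the part that bears it (a point fixed in the world has none). Each returns a list of dicts, best first, with "score" (0 to 1); they miss things now and then, are a little off and sometimes report something else, mostly with a low value. They report only what shows in the picture. A call takes as long as a camera call.
- nets.look_for(name, camera): "location" ([x, y, z] in m, in world coordinates, good to about 4 mm: the middle of the surface that is visible of it).
- nets.silhouettes(name, camera): "mask" (420x560 bool, what is visible of it).
The state is a dict: "clock": time; "joints": joint angles; "qvel": joint speeds; "tau": joint torques, N m; "tcp_pos": TCP position; "orientation": TCP orientation; "contact_force": force on the tool from outside, world axes, zero at the start; "moment": the same for the moment, N m; "grip_width": finger opening in m.
Only numpy, scipy, OpenCV 4.12 (cv2) and the standard library are available. Lean on these libraries where they do the work, as an engineer would, in place of code of your own. Each camera call takes 0.05 s, during which the arm holds its last target. There are 200 camera calls.

TASK

Lock the fork joint of the tension rig: take the linchpin (the pin with the big spring ring) out of the wooden rack, put it down through the cross-hole near the open end of the rig's clevis pin until its head sits fully home, then swing its ring down over the end of the clevis pin until it snaps shut around the linchpin's tip. The clevis pin can stand anywhere in its end play, so feel for the hole with a light hand, never pressing on the joint with more than 40 N. Leave the pin locked and the other pins, tools and things where they are.

Things in the scene. Friction and masses are not known exactly. Their poses are not given: they have to be found in the camera images.
- linchpin: Plain steel linchpin, about 130 g, upright in the rack at the start, ring open; the only pin there with a ring. Origin: on its axis at the underside of the head. z up along the pin; x from the head to the far side of the open ring. Shaft 11 mm in diameter, 44 mm long below the origin, last 3 mm tapered to 8.4 mm. Head: collar 19 mm across up to 10 mm above the origin, then the block (point head).
- head (a point): Centre of the linchpin's head block, 19 mm above the linchpin's origin, axes as the linchpin's. The block is 18 mm (x) by 16 mm (y) and reaches from 10 to 28 mm above the origin: pinch it across y, fingertips no more than 8 mm below this point, because the ring's wire ends enter the collar's sides 13 mm below it.
- ring (a joint): Ring angle about its hinge (along the linchpin's y, 6 mm above its origin). 0: open, level, reaching out along the linchpin's +x, held there by its spring. Grows as the far side swings down, to 1.57: shut, around the shaft's tip. Over-centre spring: about 5 N at the far side at first, less towards 0.75 rad; beyond that it snaps shut by itself.
- ring_far (a point): Middle of the ring's far side, 55 mm from the hinge: the place to push; it moves with the ring. The ring is a hoop of 4 mm steel wire, 60 mm across its outside, empty inside. Swinging down it passes around the clevis pin's end, which fits through it when the linchpin is home and its x axis is along the rig's x within about 10 degrees.
- rig: Bench tension rig, fixed: base 560 mm long along its y, hand-wheel jack (+y), load cell, fork, tongue, reaction post (-y). Origin on the table below the fork joint, z up, x along the clevis pin to its open end. Fork 44 mm wide (x), top 122 mm high. The clevis pin, a 24 mm steel bar 100 mm up, cannot turn but slides endwise if pushed with over 9 N; its -x end already carries a locked linchpin.
- cheek (a point): Point on the fork's +x face over the clevis pin's axis, at the height of the flat top of the pin's open end, 111 mm up; axes as the rig's. That end is 24 mm wide, 22 mm high. The vertical through hole, 12.5 mm wide, its edge barely broken, is centred 22 to 44 mm out along +x (varies, not measured); the pin ends 22 mm past it. Home: the linchpin's origin at this height within 3 mm.
- rack: Drilled wooden pin rack, fixed, 130 (x) by 90 (y) by 56 mm high; origin at the centre of its underside. The linchpin stands in the hole at x = +30 mm, y = 0, its head on the top face, its shaft 44 mm deep.
- plain_pin: Headed pin without ring, standing in the rack at x = -38, y = -22 mm, head 22 mm across and 7 mm above the rack; leave it.
- tee_pin: Pin with a T handle, standing in the rack at x = -38, y = +22 mm, 29 mm above the rack; leave it.
- wrench: Steel wrench, 170 mm, lying on the table; leave it.
- screwdriver: Screwdriver, 190 mm, lying on the table; leave it.
- sensor: Small steel accelerometer, 22 mm cube-like, on the table; leave it.
- mass_disc: Brass calibration mass, 52 mm across, 42 mm high; leave it.
- mug: White mug, 80 mm across, 92 mm high; leave it.

How it is judged:
By the outcome, as a careful person would: the job done as asked, in the order asked, and still so for the second after the job is handed in, with the robot touching nothing.
It also fails if it takes over 64 s, if anything falls off the work surface, if the arm or the gripper's body presses on something with over 40 N, if the wrist force passes 120 N, or if a joint passes its speed limit or range.

## Working session

There is one attempt and no reset: what is moved stays moved. The work goes in short steps, Python scripts to look and compute and a shell command to move; the robot and the scene stay as the last step left them, time stands still between calls to the robot, and variables do not carry over. Pictures are saved under pics/ and viewed, about 8 in all and at most 12, crops included, and the job is handed in when it is done.

```bash
ls; mkdir -p pics; cat > h.py <<'E'
import numpy as np, cv2
from scipy.spatial.transform import Rotation as R
from bench import r, viewer, nets
def cal(n):
    c=viewer.calibration(n); return np.array(c["mtx"]),np.array(c["world_to_cam"])
def cloud(d,n):
    K,W=cal(n); v,u=np.mgrid[:420,:560]
    p=np.stack([(u-K[0,2])/K[0,0]*d,-(v-K[1,2])/K[1,1]*d,-d],-1)
    C=np.linalg.inv(W); return p@C[:3,:3].T+C[:3,3]
def save(n,img): cv2.imwrite("pics/%s.png"%n,img[...,::-1])
def proj(p,n):
    K,W=cal(n); q=W[:3,:3]@np.array(p)+W[:3,3]; q=q*[1,-1,-1]; return (K@q)[:2]/q[2]
def st():
    o=r.get_obs(); print("t",round(o["clock"],2),"tcp",np.round(o["tcp_pos"],4),"rot\n",np.round(R.from_rotvec(o["orientation"]).as_matrix(),3),"F",np.round(o["contact_force"],1),"w",round(o["grip_width"],4)); return o
E
python3 - <<'E'
from h import *
st()
ims=[]
for n in("top","side"):
    im,d=viewer.grab_frame(n); save(n+"0",im); np.save(n+"d.npy",d); ims.append(im)
    c=viewer.calibration(n); print(n,{k:v for k,v in c.items() if k not in("mtx","world_to_cam")})
    for k in("linchpin","rack","rig","tee_pin","plain_pin","ring"):
        print(n,k,[(round(x["score"],2),np.round(x["location"],3).tolist()) for x in nets.look_for(k,n)][:3])
E
```

```text
pics
t 0.0 tcp [0.2975 0.6053 0.2303] rot
 [[-0.001  0.441  0.897]
 [-0.002  0.897 -0.441]
 [-1.    -0.002  0.   ]] F [ 0.1 -0.8 -0.7] w 0.0854
top {}
top linchpin [(0.63, [0.669, -0.243, 0.067]), (0.55, [0.646, 0.135, 0.006])]
top rack [(0.57, [0.629, -0.239, 0.057])]
top rig [(0.64, [0.421, 0.032, 0.11])]
top tee_pin [(0.37, [0.593, -0.209, 0.087])]
top plain_pin []
top ring [(0.68, [0.645, 0.135, 0.006])]
side {}
side linchpin [(0.65, [0.659, -0.248, 0.065])]
side rack [(0.96, [0.608, -0.261, 0.054])]
side rig [(0.56, [0.41, -0.04, 0.066])]
side tee_pin [(0.59, [0.593, -0.21, 0.081])]
side plain_pin [(0.59, [0.585, -0.258, 0.066]), (0.42, [0.692, -0.251, 0.062])]
side ring []
```

View pics/top0.png

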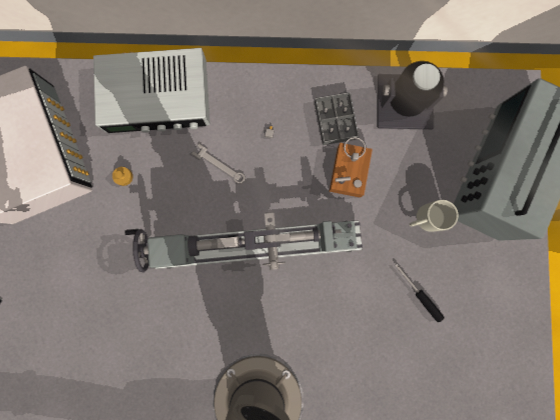

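View pics/side0.png

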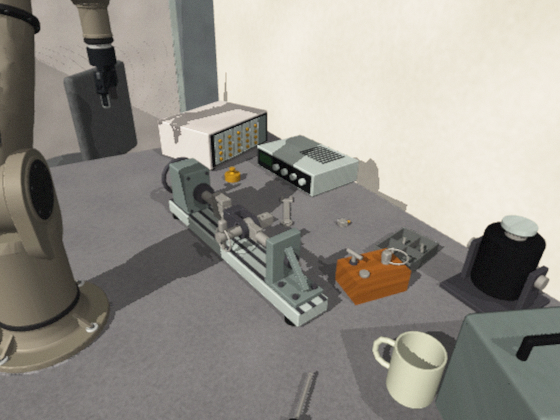

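The top view shows the rack at about (352,168), with the ring at (355,147) and the tee and plain pins at (345,182) and (357,183). The rig's clevis pin runs vertically near (270,215–265). In the side view its open end is at about (265,215), with a post-like object at (288,210) beyond it. I'll measure these from depth.

```bash
python3 - <<'E'
from h import *
im=cv2.imread("pics/top0.png"); d=np.load("topd.npy"); P=cloud(d,"top")
K,W=cal("top"); print(K.round(1).tolist(), np.linalg.inv(W)[:3,3])
# rack: orange pixels near top height
hsv=cv2.cvtColor(im,cv2.COLOR_BGR2HSV)
m=(hsv[...,1]>150)&(hsv[...,0]<18)&(abs(P[...,2]-.056)<.008)&(P[...,1]<-.15)&(P[...,1]>-.35)
q=P[m][:,:2]; rc=cv2.minAreaRect((q*1000).astype(np.float32)); print("rack",rc,m.sum())
# rig base
reg=(abs(P[...,0]-.42)<.12)&(abs(P[...,1]-.03)<.32)
for z0,z1 in((.02,.06),(.09,.118),(.118,.13)):
    m=reg&(P[...,2]>z0)&(P[...,2]<z1); q=P[m][:,:2]; print(z0,m.sum(),cv2.minAreaRect((q*1000).astype(np.float32)))
np.set_printoptions(linewidth=250)
print((P[205:275:2,256:288:2,2]*1000).round().astype(int))
print(P[205,256].round(3),P[273,286].round(3))
a=cv2.resize(im[200:280,220:320],None,fx=4,fy=4,interpolation=2)
b=cv2.resize(im[130:205,315:390],None,fx=4,fy=4,interpolation=2)
s=cv2.imread("pics/side0.png"); s=cv2.resize(s[170:320,190:430],None,fx=3.2,fy=3.2,interpolation=2)[:480,:768]
o=np.zeros((600,800,3),np.uint8); 
o[:260,:400]=a[:260]; o[:300,400:700]=b; s=cv2.resize(im[0:1,0:1],(1,1)) 
s=cv2.resize(cv2.imread("pics/side0.png")[180:300,200:420],None,fx=2.5,fy=2.5,interpolation=2); o[300:600,:550]=s
cv2.imwrite("pics/c1.png",o)
E
```

```text
[[421.4, 0.0, 278.0], [0.0, 421.4, 204.7], [0.0, 0.0, 1.0]] [ 0.4026985  -0.04510404  1.18379648]
rack ((627.9417114257812, -236.309814453125), (87.45471954345703, 129.462890625), 80.30577087402344) 1215
0.02 2891 ((416.4561767578125, 19.650299072265625), (79.99822235107422, 575.4924926757812), 6.756350994110107)
0.09 1528 ((414.1373291015625, 60.51478576660156), (145.34487915039062, 564.9842529296875), 8.469585418701172)
0.118 759 ((413.27423095703125, 54.3310546875), (105.13078308105469, 513.2777099609375), 4.589050769805908)
[[   2    0   -3   -1    0   -3    3    1   -2   -2    6   -2   -2   -5    0    0]
 [  -4   -1   -1    0    1    1   -1   -1   -1    1   -2   -1    0    2   -3    0]
 [  -1    0   -3    2    0   -2   -5    3    0    0    3    0   -1    2    0    4]
 [   2    0   -1    3   -1    0   -3    3    0    3    0    1   -5    1    0   -1]
 [   1   -3   -2   -1    0  108  112  112  113    0   -3    2   -1   -2    1   -4]
 [   1    0    1    0    3  111  111  112  109  112   -3   -1   -2    2   -4    0]
 [  -1    0   -5    0   -2  111  113  102  111  109   -1   -1   -2  
[... 1682 characters left out ...]
  -1    1    1    0    0   -1  111  108  110  109  103    0    1   -1   -1]
 [  -3   -2    2   -2    0   -2   -1  108  140  139  137  105   -1   -1    0    1]
 [  -2    1    1   -1    2   74   72  117  139  136  138  122  113 1184  100   -4]
 [   2    2    3   -2   -2    1    3  105  143  138  139  110    2   -1    3    0]
 [  -1    0    3    2   -1   -1   -2  108  136  136  108  105   -2    3    0   -2]
 [  -1    1   -1    0    1    4    0  106  109    1    2    1   -1    2   -3    0]
 [  -2   -3   -2   -5   -3   -3    1    1    0   -1    1    0   -5    0    1    4]
 [   3    0    0    6    0    0   -2    1    1    2   -2   -1 1184   -2    0   -1]]
[0.527 0.023 0.002] [ 0.339 -0.067 -0.001]
```

View pics/c1.png

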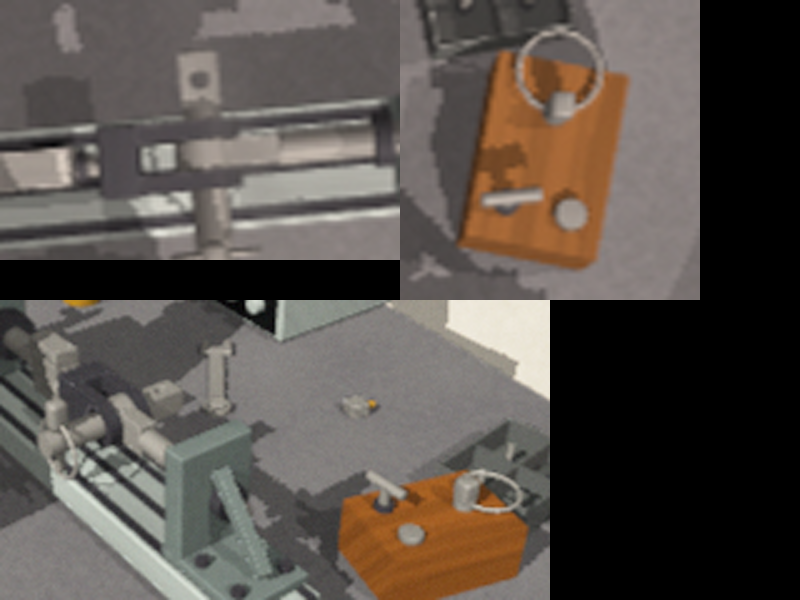

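The crop shows the clevis flat end with its open hole at crop (200,78), and the already locked linchpin at the −x end. The target linchpin's head is at crop (560,105) with its ring reaching about world +x. The "post" is just the wrench lying on the table. Next I move above the rack.

```bash
python3 -m pendant '[85,0,0,0,-0.152,85,0,0,0,-0.152,85,0,0,0,-0.152,85,-2,-53,22,0,85,-2,-53,22,0,85,-2,-53,22,0,85,-2,-53,22,0,85,-2,-53,22,0,85,-2,-53,22,0,85,-2,-53,22,0,85,-2,-53,22,0,85,-2,-53,22,0,85,-2,-53,22,0,85,-2,-53,22,0,85,-2,-53,22,0,85,-2,-53,22,0,85,-2,-53,22,0,85,-2,-53,22,0,85,-2,-53,22,0]' 60
python3 - <<'E'
from h import *
st()
im,d=viewer.grab_frame("wrist"); save("w1",im); np.save("w1d.npy",d)
K,W=cal("wrist"); C=np.linalg.inv(W); np.save("w1W.npy",W); print("cam",C[:3].round(3),K.round(0).tolist())
for k in("linchpin","ring","tee_pin"):
  print(k,[(round(x["score"],2),np.round(x["location"],3).tolist()) for x in nets.look_for(k,"wrist")][:3])
E
```

```text
clock: 3.08
tcp_pos: [0.6498, -0.244, 0.2635]
orientation: [0.0, 1.57, -0.0]
contact_force: [-0.1, -0.3, 0.5]
grip_width: 0.0852
t 3.08 tcp [ 0.6498 -0.244   0.2635] rot
 [[ 0.001  0.     1.   ]
 [ 0.     1.    -0.   ]
 [-1.     0.     0.001]] F [-0.1 -0.3  0.5] w 0.0852
cam [[ 0.009 -0.953 -0.302  0.572]
 [ 1.     0.006  0.01  -0.251]
 [-0.008 -0.303  0.953  0.407]] [[303.0, 0.0, 281.0], [0.0, 303.0, 205.0], [0.0, 0.0, 1.0]]
linchpin [(0.67, [0.666, -0.245, 0.063])]
ring [(0.87, [0.691, -0.248, 0.059])]
tee_pin [(0.6, [0.593, -0.213, 0.081])]
```

View pics/w1.png

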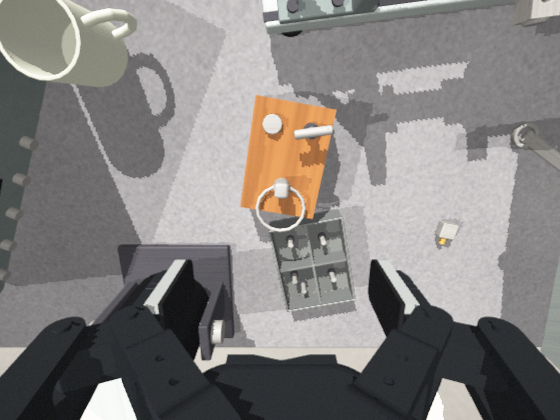

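The wrist view shows the head at (282,187), the ring around (281,208), and the tee and plain pins at (315,132) and (272,123). I'll measure the block and ring.

```bash
cat > meas.py <<'E'
from h import *
def meas(cam,center,ztop,zc):
    im,d=viewer.grab_frame(cam); P=cloud(d,cam)
    near=np.hypot(P[...,0]-center[0],P[...,1]-center[1])<.03
    m=near&(abs(P[...,2]-ztop)<.006)
    q=P[m]; print("block",m.sum(),cv2.minAreaRect((q[:,:2]*1000).astype(np.float32)),q.mean(0).round(4))
    return im,d,P
E
python3 - <<'E'
from meas import *
im,d,P=meas("wrist",(.657,-.244),.084,0)
K,W=cal("wrist");C=np.linalg.inv(W)
s=nets.silhouettes("ring","wrist"); print([(round(x["score"],2),x["mask"].sum()) for x in s])
m=s[0]["mask"]; v,u=np.nonzero(m)
rays=np.stack([(u-K[0,2])/K[0,0],-(v-K[1,2])/K[1,1],-np.ones(len(u))],-1)@C[:3,:3].T
def at(z,rays=rays):
    t=(z-C[2,3])/rays[:,2]; return (C[:3,3]+rays*t[:,None])
q=at(.062)[:,:2]
print("ring rect",cv2.minAreaRect((q*1000).astype(np.float32)),cv2.minEnclosingCircle((q*1000).astype(np.float32)))
# rack by colour
hsv=cv2.cvtColor(im,cv2.COLOR_RGB2HSV)
mk=(hsv[...,1]>130)&(hsv[...,0]<18)&(abs(P[...,2]-.056)<.006)
rc=cv2.minAreaRect((P[mk][:,:2]*1000).astype(np.float32)); print("rack",rc,P[mk].mean(0))
a=np.deg2rad(rc[2]-90) 
for a in (np.deg2rad(rc[2]),np.deg2rad(rc[2]-90)):
  print("hole",np.array(rc[0])+30*np.array([np.cos(a),np.sin(a)]))
c=cv2.resize(im[160:240,240:330],None,fx=8,fy=7,interpolation=2); save("c2",c)
E
```

```text
block 217 ((658.575439453125, -241.22093200683594), (14.462860107421875, 18.46490478515625), 89.68701934814453) [ 0.6574 -0.2412  0.0837]
[(0.78, np.int64(349)), (0.34, np.int64(377))]
ring rect ((687.9172973632812, -241.8251953125), (57.84904861450195, 55.36161422729492), 87.08465576171875) ((686.6337890625, -241.57791137695312), 29.620344161987305)
rack ((629.3958129882812, -236.28948974609375), (89.35982513427734, 129.5408935546875), 80.32086181640625) [ 0.62603674 -0.23679566  0.0568161 ]
hole [ 634.43972698 -206.71654719]
hole [ 658.96875555 -241.33340374]
```

View pics/c2.png

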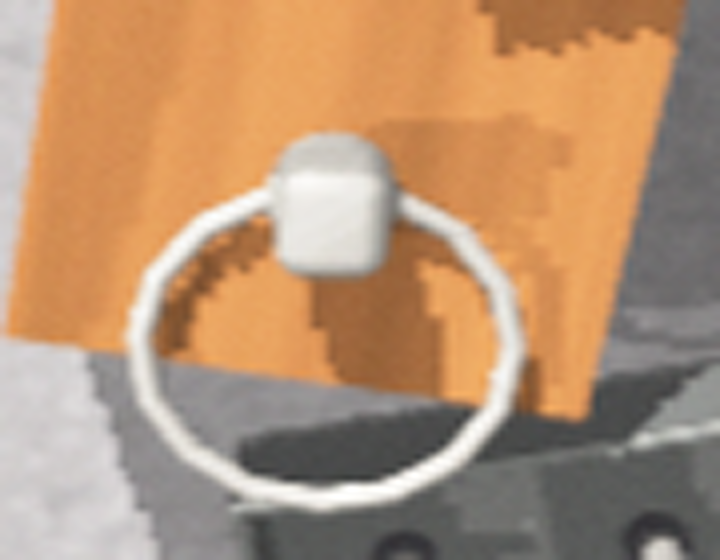

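Three estimates agree: the pin axis is at (0.6588, −0.2413) with yaw ≈ 0. I'll descend to TCP z ≈ 0.069 and pinch.

```bash
python3 -m pendant '[50,40,2.7,9,0,50,40,0,0,0,50,40,0,0,0,50,40,0,0,0,50,20,0,0,0,50,14,0,0,0,50,0,0,0,0]'
python3 - <<'E'
from h import *
st()
im,d=viewer.grab_frame("wrist"); save("w2",im)
E
```

```text
clock: 4.25
tcp_pos: [0.6581, -0.2393, 0.0692]
orientation: [0.0, 1.571, -0.0]
contact_force: [0.4, 0.6, 0.6]
grip_width: 0.0499
t 4.25 tcp [ 0.6581 -0.2393  0.0692] rot
 [[-0.  0.  1.]
 [ 0.  1. -0.]
 [-1.  0. -0.]] F [0.4 0.6 0.6] w 0.0499
```

View pics/w2.png

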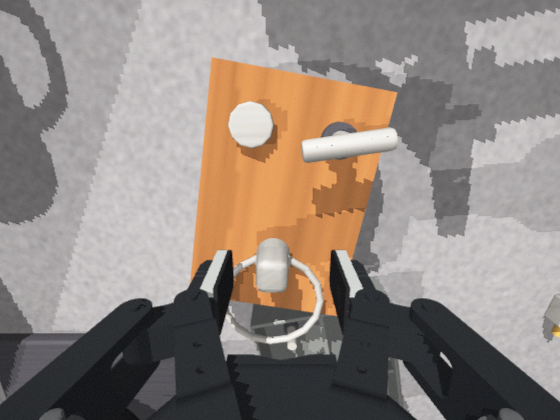

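The block's column, 272, is left of the finger midpoint at about 281. I'll check the relative offset from this view's own depth.

```bash
python3 - <<'E'
from h import *
o=st()
im,d=viewer.grab_frame("wrist"); P=cloud(d,"wrist"); K,W=cal("wrist"); print(np.linalg.inv(W)[:3].round(4).tolist())
np.set_printoptions(linewidth=250,suppress=True)
for row in (262,275,285):
  for c in list(range(208,240,4))+list(range(258,292,4))+list(range(322,360,4)): print(row,c,(P[row,c]*1000).round(1).tolist(),im[row,c].tolist())
E
```

```text
t 4.3 tcp [ 0.6586 -0.2398  0.0702] rot
 [[ 0.001  0.001  1.   ]
 [-0.     1.    -0.001]
 [-1.    -0.     0.001]] F [-0.3 -0.   0. ] w 0.0499
[[0.0017, -0.953, -0.3031, 0.5813], [1.0, 0.0012, 0.0019, -0.2393], [-0.0015, -0.3031, 0.953, 0.214]]
262 208 [651.7, -274.8, 83.5] [44, 45, 49]
262 212 [647.5, -270.9, 91.1] [183, 186, 182]
262 216 [647.4, -269.0, 91.4] [210, 213, 210]
262 220 [647.4, -267.2, 91.4] [213, 216, 213]
262 224 [647.4, -265.4, 91.4] [42, 44, 43]
262 228 [649.8, -264.5, 86.9] [23, 22, 25]
262 232 [654.6, -264.2, 78.1] [89, 56, 39]
262 236 [665.4, -265.6, 57.9] [226, 151, 88]
262 258 [652.3, -250.8, 82.4] [187, 186, 178]
262 262 [651.8, -248.8, 83.3] [241, 239, 234]
262 266 [652.0, -246.9, 82.9] [247, 246, 242]
262 270 [651.4, -244.9, 84.0] [243, 241, 238]
262 274 [651.3, -243.0, 84.2] [241, 239, 235]
262 278 [651.3, -241.1, 84.2] [234, 232, 228]
262 282 [651.3, -239.2, 84.2] [226, 225, 216]
262 286 [651.7, -237.3, 83.4] [193, 190, 183]
262 290 [660.2, -234.8, 67.6] [122, 118, 112]
262 322 [666.5, -215.9, 56.0] [237, 169, 98]
262 326 [666.1, -213.7, 56.9] [233, 165, 9
[... 2090 characters left out ...]
, 84.8] [193, 191, 185]
285 274 [663.1, -243.1, 85.4] [192, 188, 184]
285 278 [663.4, -241.1, 85.1] [194, 190, 184]
285 282 [663.3, -239.2, 85.2] [177, 173, 168]
285 286 [663.9, -237.2, 84.2] [137, 135, 126]
285 290 [681.4, -234.4, 56.8] [149, 98, 59]
285 322 [681.4, -215.4, 56.8] [198, 138, 87]
285 326 [581.3, -239.3, 214.0] [208, 137, 82]
285 330 [668.4, -214.3, 77.2] [30, 29, 34]
285 334 [661.9, -214.3, 87.3] [20, 21, 20]
285 338 [655.2, -214.6, 97.9] [27, 26, 27]
285 342 [650.5, -214.5, 105.3] [25, 25, 26]
285 346 [648.3, -213.7, 108.7] [40, 40, 43]
285 350 [647.8, -212.3, 109.5] [212, 215, 211]
285 354 [647.5, -210.9, 110.1] [211, 214, 210]
285 358 [647.8, -209.2, 109.6] [209, 211, 209]
```

The block centre is at y ≈ −0.2443 and the fingers' middle at −0.2394 (the earlier reading was taken while moving). I'll shift −4.7 mm and recheck.

```bash
python3 -m pendant '[40,0,-4.7,0,0,40,0,0,0,0,40,0,0,0,0]'
python3 - <<'E'
from meas import *
o=st()
im,d,P=meas("wrist",(.659,-.244),.085,0)
m=(abs(P[...,2]-.085)<.006)&(np.hypot(P[...,0]-.659,P[...,1]+.244)<.03)&(im.min(-1)>130)
print(cv2.minAreaRect((P[m][:,:2]*1000).astype(np.float32)), P[m].mean(0),np.percentile(P[m],[3,97],axis=0))
E
```

```text
clock: 4.72
tcp_pos: [0.6582, -0.2447, 0.0697]
orientation: [0.001, 1.57, -0.001]
contact_force: [0.3, -0.8, 0.8]
grip_width: 0.0399
t 4.72 tcp [ 0.6582 -0.2447  0.0697] rot
 [[ 0.001  0.001  1.   ]
 [-0.     1.    -0.001]
 [-1.    -0.     0.001]] F [ 0.3 -0.8  0.8] w 0.0399
block 1744 ((657.5167846679688, -243.99610900878906), (57.544349670410156, 23.091598510742188), 89.9571533203125) [ 0.6547 -0.2435  0.0842]
((656.0656127929688, -244.98593139648438), (55.09410095214844, 20.19081687927246), 89.9571533203125) [ 0.65419097 -0.24380088  0.08397477] [[ 0.6464398  -0.26941562  0.07980177]
 [ 0.66434247 -0.21882501  0.08957047]]
```

```bash
python3 -m pendant '[5,0,0,0,0,5,0,0,0,0,5,0,0,0,0,5,0,0,0,0,5,-10,0,0,0,5,-30,0,0,0,5,-45,0,0,0,5,-45,0,0,0,5,0,0,0,0]' 70
python3 - <<'E'
from h import *
st()
im,d=viewer.grab_frame("wrist"); save("w3",im)
E
```

```text
clock: 5.9
tcp_pos: [0.6602, -0.2458, 0.2042]
orientation: [-0.001, 1.563, -0.003]
contact_force: [-0.0, -0.2, -1.2]
grip_width: 0.0141
t 5.9 tcp [ 0.6602 -0.2458  0.2042] rot
 [[ 0.008  0.001  1.   ]
 [-0.002  1.    -0.001]
 [-1.    -0.002  0.008]] F [-0.  -0.2 -1.2] w 0.0141
```

View pics/w3.png

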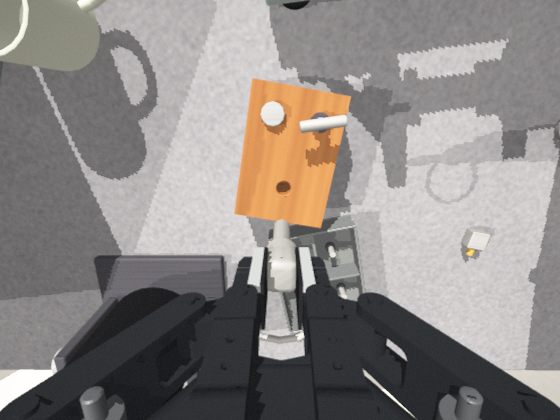

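The pin is lifted: the rack hole at (283,187) is empty, the head is between the pads and the ring is still open. Now I locate the clevis hole and axis from the top camera, and check the tilt of the held pin.

```bash
python3 - <<'E'
from h import *
from scipy import ndimage
im=cv2.imread("pics/top0.png").astype(float).mean(-1); d=np.load("topd.npy")
K,W=cal("top");C=np.linalg.inv(W); P=cloud(d,"top")
def ray(u,v,z):
    r_=np.array([(u-K[0,2])/K[0,0],-(v-K[1,2])/K[1,1],-1])@C[:3,:3].T
    return C[:3,3]+r_*(z-C[2,3])/r_[2]
sub=im[213:228,264:277]; print(sub.astype(int))
w=np.clip(110-im[215:225,266:274],0,None); v,u=np.mgrid[215:225,266:274]
print("hole dark centroid",(w*u).sum()/w.sum(),(w*v).sum()/w.sum(),ray((w*u).sum()/w.sum(),(w*v).sum()/w.sum(),.108))
# clevis axis: both ends
ends=[]
for a,b in((213,226),(250,258)):
    m=np.zeros(d.shape,bool); m[a:b,262:284]=True; m&=(P[...,2]>.095)&(P[...,2]<.12); q=P[m]; ends.append(q[:,:2].mean(0)); print(q.mean(0),q.min(0),q.max(0))
e=ends[0]-ends[1]; print("yaw",np.degrees(np.arctan2(e[1],e[0])))
m=(P[...,0]<.5)&(P[...,0]>.35)&(abs(P[...,1]-.03)<.33)&(P[...,2]>.02)&(P[...,2]<.055)
q=P[m][:,:2]; q=q-q.mean(0); u_,s,v_=np.linalg.svd(q,full_matrices=False); print("base yaw",np.degrees(np.arctan2(-v_[0,0],v_[0,1])))
# held pin
o=st(); im,d=viewer.grab_frame("wrist"); Pw=cloud(d,"wrist")
t=np.array(o["tcp_pos"]); Rm=R.from_rotvec(o["orientation"]).as_matrix()
Q=(Pw-t)@Rm*1000
for row in range(218,290,6):
    s=Q[row,262:304]; ok=(abs(s[:,1])<14)&(abs(s[:,2])<35)&(s[:,0]<75)
    if ok.sum(): print(row,s[ok].min(0).round(1),s[ok].max(0).round(1))
E
```

```text
[[107 115 118 128 133 138 139 139 139 130 108  95  93]
 [123 146 144 147 147 146 146 145 144 135 110  96  95]
 [119 145 149 150 149 146 146 145 144 134 111  97  94]
 [117 144 149 149 149 146 147 146 144 137 118  98  95]
 [111 139 150 152 149 137 135 141 144 139 117  96  95]
 [110 138 152 135 111 104 102 111 133 144 125  96  95]
 [109 140 146 118  92  94  96 104 128 145 126  97  95]
 [110 140 149 122  93  95  97 103 127 144 127  98  96]
 [103 136 153 137 108  95  95 112 137 145 129 102  97]
 [100 134 155 151 141 131 135 142 145 145 130 103  97]
 [ 95 130 156 152 152 149 148 149 147 145 128 101  96]
 [ 93 130 156 154 154 139 119 135 147 145 133 109  98]
 [ 92 107 121 118 119 116 110 114 118 131 135 111  98]
 [ 91 102 110 105 104 108 110 114 113 112 107  99  97]
 [ 92  89  85  89  94 102 109 114 115 107 101  95  91]]
hole dark centroid 269.259009009009 219.66666666666666 [ 0.47860432 -0.01859097  0.108     ]
[ 0.4807239  -0.01968511  0.11053447] [ 0.46429432 -0.03366694  0.09824959] [ 0.49584452 -0.0073085   0.11575989]
[ 0.39313047 -0.03020268  0.10933418] [ 0.38375196 -0.04089282  0.10124958] [ 0.40200808 -0.01749126  0.11480421]
yaw 6.846874743125624
base yaw 7.827732373725308
t 5.95 tcp [ 0.6588 -0.245   0.2014] rot
 [[ 0.003  0.001  1.   ]
 [-0.001  1.    -0.001]
 [-1.    -0.001  0.003]] F [-0.5  0.6 -1.8] w 0.014
224 [45.3 -3.1 -6.2] [54.2  6.5 -2.8]
230 [34.4 -3.6 -6.4] [44.9  6.2 -2.1]
236 [25.6 -3.3 -6.1] [36.7  6.7 -1.3]
242 [  7.9  -5.2 -10.2] [14.6  7.7 -7.2]
248 [ -5.3  -8.5 -13. ] [ 9.1 11.9 -6.1]
254 [-11.5  -8.1 -12.8] [-1.5 11.6 -7.8]
260 [-17.5  -7.7 -12.7] [-8.  11.1 -7.8]
266 [-23.1  -7.4 -12.8] [-10.8  10.7  -6. ]
272 [-28.3  -7.  -12.8] [-11.4  10.3  -3.1]
278 [-32.8  -6.7 -12.6] [-11.5  10.1   0.2]
284 [-36.4  -6.5 -12.1] [-12.1   9.7   3.1]
```

The held pin is upright in the tool (axis offset y +1.5, z −0.7 mm in the camera's frame). The rig yaw is about 7°, and the hole is near (0.4785, −0.0186). I'll hover nearby for a close look.

```bash
python3 -m pendant '[5,-2,0,0,-0.126,5,-1,31,-16,0,5,-1,31,-16,0,5,-1,31,-16,0,5,-1,31,-16,0,5,-1,31,-16,0,5,-1,31,-16,0,5,-1,31,-16,0,5,-1,28,-16,0,5,0,0,0,0,5,0,0,0,0,5,0,0,0,0]'
cat > look.py <<'E'
from h import *
import sys
o=st(); im,d=viewer.grab_frame("wrist"); save(sys.argv[1],im); np.save("wd.npy",d)
t=np.array(o["tcp_pos"]); Rm=R.from_rotvec(o["orientation"]).as_matrix()
K,W=cal("wrist"); C=np.linalg.inv(W); np.savez("cur.npz",K=K,C=C,t=t,R=Rm)
Q=(cloud(d,"wrist")-t)@Rm*1000; np.save("Q.npy",Q)
E
python3 look.py w4
```

```text
clock: 7.5
tcp_pos: [0.5006, -0.0184, 0.2088]
orientation: [-0.098, 1.569, 0.097]
contact_force: [-0.3, -0.5, -1.0]
grip_width: 0.0138
t 7.5 tcp [ 0.5006 -0.0184  0.2088] rot
 [[-0.001 -0.123  0.992]
 [-0.001  0.992  0.123]
 [-1.    -0.    -0.001]] F [-0.3 -0.5 -1. ] w 0.0138
```

View pics/w4.png

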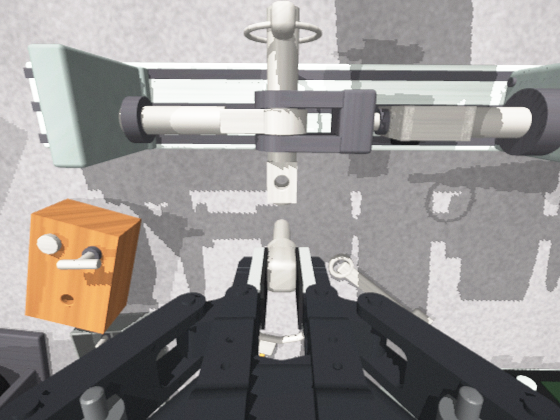

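The view shows the clevis upright in the image, so yaw is aligned, with the hole at (281,182) and the pin tip at (282,222). I'll compute the offset in the tool frame.

```bash
cat > hole.py <<'E'
from h import *
import sys
u0,v0=int(sys.argv[2]),int(sys.argv[3])
im=cv2.imread("pics/%s.png"%sys.argv[1]).astype(float).mean(-1); Q=np.load("Q.npy"); z=np.load("cur.npz"); K,C,t,Rm=z["K"],z["C"],z["t"],z["R"]
S=slice(v0-26,v0+27),slice(u0-24,u0+25)
q=Q[S]; zt=(t[2]-.111)*1000
m=abs(q[...,0]-zt)<7; m&=abs(q[...,1])<40
pts=q[m]; print("flat x med",np.median(pts[:,0]),"y",np.percentile(pts[:,1],[2,98]),"z",np.percentile(pts[:,2],[2,98]), "zt",zt)
xt=np.median(pts[:,0])
g=cv2.cvtColor(np.uint8(np.repeat(im[v0-12:v0+13,u0-14:u0+15,None],3,2)),cv2.COLOR_BGR2GRAY)
b=(g<(np.percentile(g,90)+g.min())/2).astype(np.uint8)
n,l,st_,ce=cv2.connectedComponentsWithStats(b); i=l[12,14]; print("blob",st_[i],ce[i]+[u0-14,v0-12])
u,v=ce[i]+[u0-14,v0-12]
def ray(u,v,x):
    r_=np.array([(u-K[0,2])/K[0,0],-(v-K[1,2])/K[1,1],-1])@C[:3,:3].T@Rm*1000; c=(C[:3,3]-t)@Rm*1000
    return c+r_*(x-c[0])/r_[0]
print("hole tool",ray(u,v,xt).round(2))
for row in range(v0+30,v0+70,5):
    s=Q[row,258:306]; ok=(abs(s[:,1])<14)&(abs(s[:,2])<20)&(s[:,0]<62)&(s[:,0]>22)
    if ok.sum()>3: print(row,s[ok].min(0).round(1),s[ok].max(0).round(1))
E
python3 hole.py w4 281 182
```

```text
flat x med 97.07503786708457 y [-10.25363343  12.60325715] z [-41.17984207  -2.30319045] zt 97.81292636369844
blob [  7   6  15  11 140] [281.12142857 181.22857143]
hole tool [ 97.08   0.47 -21.3 ]
222 [46.8 -3.8 -5. ] [53.8  5.2 -2.3]
227 [37.2 -4.4 -5.2] [49.8  5.8 -0.2]
232 [29.5 -4.1 -5. ] [37.   5.6 -1.8]
237 [22.2 -3.9 -4.8] [32.9  6.1 -0.1]
```

```bash
python3 -m pendant '[5,15,0,-4,0,5,15,0,-4,0,5,0,0,0,0,5,0,0,0,0,5,0,0,0,0]'
python3 look.py w5
python3 - <<'E'
from h import *
im=cv2.imread("pics/w5.png"); g=im.mean(-1).astype(int); Q=np.load("Q.npy")
np.set_printoptions(linewidth=300)
print(g[150:226:2,256:310:3]); 
for r_ in range(150,226,4): print(r_,Q[r_,281].round(1),Q[r_,270].round(1))
E
```

```text
clock: 8.18
tcp_pos: [0.493, -0.0183, 0.1797]
orientation: [-0.098, 1.568, 0.098]
contact_force: [0.3, -0.1, -1.5]
grip_width: 0.0138
t 8.18 tcp [ 0.493  -0.0183  0.1797] rot
 [[ 0.001 -0.125  0.992]
 [ 0.     0.992  0.125]
 [-1.     0.     0.001]] F [ 0.3 -0.1 -1.5] w 0.0138
[[115 118 118 102  97 108 107 116 122  91 109 100 104  96  96 103 107 106]
 [115 120 127 132 139 133 129 126 124 127 129 128 134 131 132 132 132 135]
 [116 117 126 130 140 135 127 129 123 123 124 123 121 125 125 125 121 125]
 [118 118 126 130 139 131 127 129 124 123 121 124 124 125 123 124 125 123]
 [116 118 125 130 137 134 129 129 125 124 124 125 124 124 124 123 126 126]
 [114 120 128 127 135 133 131 129 122 120 124 122 124 122 125 124 124 121]
 [116 120 128 130 140 135 133 128 122 124 125 126 124 128 126 126 126 125]
 [115 118 126 132 137 134 132 129 126 127 129 129 129 127 128 128 128 127]
 [114 122 124 130 136 135 129 125 126 122 126 123 124 127 125 127 125 125]
 [147 153 145 139 139 139 130 129 127 114 106 106 107 103 106 111 114 115]
 [148 156 162 165 175 188 197 185 176 167 155 145 130 115 152 146 155 151
[... 2133 characters left out ...]
-46.5] [ 57.9  -6.9 -46.3]
162 [ 56.7   0.4 -43.9] [ 57.7  -6.9 -43.7]
166 [ 56.2   0.4 -41.3] [ 58.2  -7.  -40.9]
170 [ 67.1   0.4 -36.5] [ 69.3  -7.5 -36. ]
174 [ 66.9   0.4 -33.6] [ 70.7  -7.5 -32.9]
178 [ 66.7   0.4 -30.8] [ 70.3  -7.6 -30. ]
182 [ 68.3   0.4 -27.5] [-143.5    0.6  -77.3]
186 [ 67.9   0.4 -24.7] [ 68.7  -7.6 -24.5]
190 [ 67.9   0.4 -21.7] [ 67.6  -7.6 -21.8]
194 [179.3   0.2  12.1] [ 68.3  -7.6 -18.6]
198 [179.5   0.2  16.8] [ 68.1  -7.7 -15.7]
202 [86.   0.3 -7.1] [ 68.   -7.7 -12.7]
206 [75.5  0.3 -7.2] [68.8 -7.8 -9.3]
210 [68.5  0.3 -6.3] [68.4 -7.8 -6.3]
214 [67.5  0.3 -3.5] [67.5 -7.8 -3.5]
218 [68.8  0.3  0.1] [68.9 -7.9  0.1]
222 [48.   0.4 -4.6] [68.  -7.9  3. ]
```

```bash
python3 - <<'E'
from h import *
im=cv2.imread("pics/w5.png"); g=im.mean(-1).astype(int); Q=np.load("Q.npy"); np.set_printoptions(linewidth=300)
for r_ in range(216,244,3):
    s=Q[r_,255:310]; ok=np.nonzero((s[:,0]<60)&(s[:,0]>15)&(abs(s[:,1])<12))[0]
    if len(ok)>3: print(r_,ok.min()+255,ok.max()+255,s[ok[[0,-1]],1].round(1),"front z",np.median(np.sort(s[ok,2])[:4]).round(1),"x",s[ok,0].max().round(1))
print(g[200,266:296]); print(g[204,266:296]); print(g[186:214,280])
E
```

```text
219 280 283 [-0.3  1.7] front z -4.8 x 54.0
222 275 288 [-3.8  5.2] front z -4.8 x 53.2
225 275 289 [-3.7  5.9] front z -4.9 x 51.5
228 274 289 [-4.3  5.7] front z -4.6 x 45.7
231 274 289 [-4.2  5.5] front z -4.8 x 39.3
234 274 290 [-4.1  6.2] front z -4.7 x 38.6
237 274 290 [-3.9  6.1] front z -4.9 x 33.1
[238 238 237 235 237 218 136 112 116 118 130 145 154 165 168 168 170 158 141 124 117 113 159 221 237 237 240 240 241 241]
[237 237 237 237 237 232 195 146 140 113 115 116 115 115 117 117 116 119 115 115 158 200 222 238 237 238 239 240 240 242]
[176 215 237 240 239 240 239 202 161 160 163 163 166 165 168 140 123 119 117 113 205 222 221 233 248 242 239 239]
```

The hole centre is at tool y −0.4, z −13.2, and the pin axis is at y +0.8, z +0.7. I'll shift y −1.2, z −13.9 and come down to just above the flat.

```bash
python3 -m pendant '[5,0,-1.2,-7,0,5,3,0,-6.9,0,5,3,0,0,0,5,0,0,0,0,5,0,0,0,0,5,0,0,0,0]'
python3 look.py w6
python3 - <<'E'
from h import *
im=cv2.imread("pics/w6.png"); Q=np.load("Q.npy"); g=im.mean(-1).astype(int); np.set_printoptions(linewidth=300)
save("c6",cv2.resize(im[170:270,220:345,::-1],None,fx=6,fy=6,interpolation=2))
print(g[200:226:2,264:300:2]); print(Q[212,270],Q[212,292])
for r_ in range(212,244,4):
    s=Q[r_,255:310]; ok=np.nonzero((s[:,0]<60)&(s[:,0]>15)&(abs(s[:,1])<12))[0]
    if len(ok)>3: print(r_,ok.min()+255,ok.max()+255,s[ok[[0,-1]],1].round(1),"front z",np.median(np.sort(s[ok,2])[:4]).round(1),"x",s[ok,0].max().round(1))
E
```

```text
clock: 8.98
tcp_pos: [0.4791, -0.0213, 0.1734]
orientation: [-0.098, 1.568, 0.098]
contact_force: [0.5, 1.0, -1.0]
grip_width: 0.014
t 8.97 tcp [ 0.4791 -0.0213  0.1734] rot
 [[ 0.    -0.125  0.992]
 [ 0.     0.992  0.125]
 [-1.    -0.     0.   ]] F [ 0.5  1.  -1. ] w 0.014
[[150 127 129 133 145 179 191 184 181 177 170 162 155 144 130 116 118 123]
 [169 237 229 170 173 175 177 178 180 173 177 178 180 175 175 177 179 178]
 [152 237 237 235 229 176 178 177 176 173 176 179 180 176 176 175 178 178]
 [148 239 237 235 236 239 230 172 179 175 230 179 180 237 235 214 180 205]
 [149 238 237 234 237 239 238 238 232 175 239 240 234 237 236 239 237 228]
 [155 237 236 235 236 239 238 238 238 238 238 239 241 236 236 239 240 232]
 [157 238 237 234 237 239 238 238 240 238 238 239 239 237 237 238 240 232]
 [155 238 236 235 237 239 239 238 230 227 233 240 240 237 225 228 229 220]
 [153 238 236 235 237 239 203 167 156 158 162 177 216 237 219 223 224 214]
 [188 237 237 234 237 208 156 189 148 203 155 157 141 208 217 224 224 208]
 [225 238 238 234 234 139 132 217 219 214 196 135 110 177 221 220 223 210]
 [223 238 237 234 230 131 203 221 222 216 204 186 133 171 218 222 223 208]
 [217 238 236 234 230 171 210 221 220 215 205 191 168 181 220 221 224 209]]
[61.49749509 -7.52713949 -7.22746453] [61.4423601   8.20014207 -7.23606928]
220 278 286 [-1.7  3.8] front z -4.7 x 53.2
224 275 289 [-3.7  5.9] front z -5.1 x 53.6
228 274 289 [-4.4  5.7] front z -4.7 x 46.4
232 274 289 [-4.2  5.5] front z -4.8 x 38.2
236 274 290 [-4.   6.1] front z -4.7 x 35.7
```

View pics/c6.png

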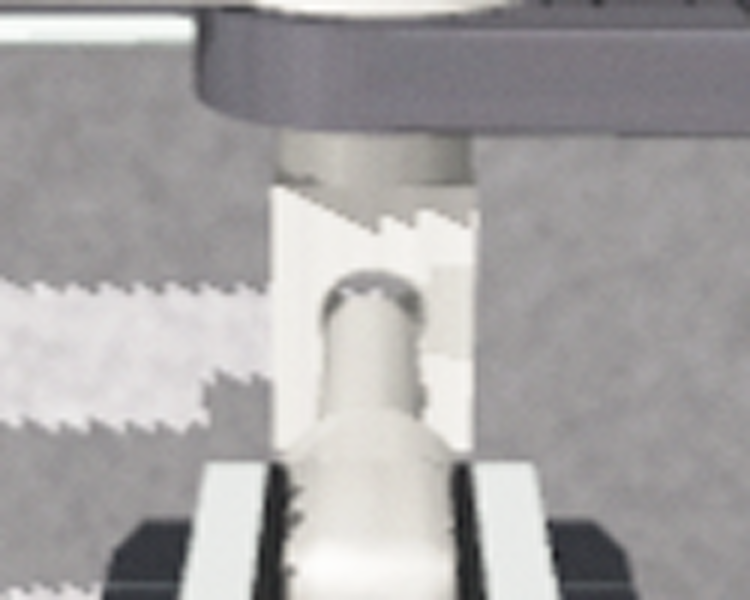

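The pin tip sits over the hole, with the hole's far rim visible at crop (370,280) and concentric within about 0.5 mm. I'll descend gently, watching the force.

```bash
python3 -m pendant '[5,2,0,0,0,5,2,0,0,0,5,1,0,0,0,5,1,0,0,0,5,0,0,0,0]'; python3 -m pendant '[5,1,0,0,0,5,1,0,0,0,5,1,0,0,0,5,0,0,0,0]'
```

```text
clock: 9.65
tcp_pos: [0.4788, -0.0213, 0.1672]
orientation: [-0.098, 1.569, 0.098]
contact_force: [0.0, 0.0, -1.6]
grip_width: 0.0136
clock: 10.15
tcp_pos: [0.4789, -0.0213, 0.1642]
orientation: [-0.098, 1.568, 0.098]
contact_force: [-0.3, -0.0, -1.8]
grip_width: 0.0137
```

No contact force, and the tip is already about 4 mm below the flat. Continuing down.

```bash
python3 -m pendant '[5,2,0,0,0,5,2,0,0,0,5,2,0,0,0,5,2,0,0,0,5,0,0,0,0]'; python3 -m pendant '[5,3,0,0,0,5,3,0,0,0,5,3,0,0,0,5,3,0,0,0,5,0,0,0,0]'
```

```text
clock: 10.78
tcp_pos: [0.4789, -0.0213, 0.1561]
orientation: [-0.098, 1.569, 0.098]
contact_force: [-0.1, 0.8, -1.9]
grip_width: 0.0141
clock: 11.4
tcp_pos: [0.4788, -0.0213, 0.144]
orientation: [-0.098, 1.569, 0.098]
contact_force: [1.6, 0.9, -2.6]
grip_width: 0.0138
```

```bash
python3 -m pendant '[5,3,0,0,0,5,3,0,0,0,5,3,0,0,0,5,3,0,0,0,5,2,0,0,0,5,0,0,0,0]'; python3 -m pendant '[5,1,0,0,0,5,1,0,0,0,5,0,0,0,0]'
```

```text
clock: 12.15
tcp_pos: [0.4789, -0.0213, 0.1301]
orientation: [-0.098, 1.569, 0.098]
contact_force: [0.7, 1.2, -2.3]
grip_width: 0.0141
clock: 12.52
tcp_pos: [0.4789, -0.0213, 0.1283]
orientation: [-0.098, 1.569, 0.098]
contact_force: [1.4, 0.5, -1.6]
grip_width: 0.014
```

```bash
python3 -m pendant '[5,1,0,0,0,5,1,0,0,0,5,0.5,0,0,0,5,0,0,0,0]';python3 -m pendant '[5,0.5,0,0,0,5,0.5,0,0,0,5,0.5,0,0,0,5,0,0,0,0]'
```

```text
clock: 13.02
tcp_pos: [0.4789, -0.0213, 0.1257]
orientation: [-0.098, 1.569, 0.098]
contact_force: [0.6, 0.1, -1.6]
grip_width: 0.0141
clock: 13.52
tcp_pos: [0.4789, -0.0213, 0.1244]
orientation: [-0.098, 1.568, 0.098]
contact_force: [0.6, 0.6, 1.2]
grip_width: 0.0144
```

```bash
python3 -m pendant '[5,0.5,0,0,0,5,0.5,0,0,0,5,0,0,0,0]'
python3 look.py w7
python3 - <<'E'
from h import *
im=cv2.imread("pics/w7.png"); Q=np.load("Q.npy"); t=np.load("cur.npz")["t"]
for r_ in range(206,262,4): print(r_,[Q[r_,c].round(1).tolist() for c in (268,274,282,290)])
E
```

```text
clock: 13.9
tcp_pos: [0.479, -0.0213, 0.1243]
orientation: [-0.098, 1.568, 0.098]
contact_force: [-3.4, 1.2, 14.4]
grip_width: 0.014
t 13.9 tcp [ 0.479  -0.0213  0.1243] rot
 [[ 0.    -0.125  0.992]
 [ 0.     0.992  0.125]
 [-1.     0.     0.   ]] F [-3.4  1.2 14.4] w 0.014
206 [[2.6, -6.1, -30.5], [2.3, -3.1, -30.6], [1.7, 0.9, -30.8], [1.6, 5.0, -30.8]]
210 [[2.3, -6.2, -28.5], [2.3, -3.1, -28.5], [1.8, 0.9, -28.6], [1.1, 5.0, -28.9]]
214 [[1.3, -6.1, -26.7], [2.3, -3.1, -26.3], [2.2, 0.9, -26.4], [1.4, 5.0, -26.7]]
218 [[13.9, -6.8, -20.0], [12.9, -3.4, -20.3], [11.7, 1.0, -20.7], [12.4, 5.3, -20.5]]
222 [[14.1, -6.8, -17.5], [12.8, -3.4, -18.0], [11.9, 1.0, -18.3], [12.5, 5.4, -18.1]]
226 [[11.2, -6.7, -16.3], [13.0, -3.5, -15.5], [12.3, 1.0, -15.8], [13.0, 5.4, -15.6]]
230 [[13.9, -6.9, -12.8], [12.6, -3.5, -13.3], [13.2, 1.0, -13.1], [12.0, 5.4, -13.6]]
234 [[12.4, -6.8, -11.0], [12.5, -3.5, -11.0], [12.7, 1.0, -10.9], [11.9, 5.4, -11.2]]
238 [[12.3, -6.9, -8.7], [12.8, -3.5, -8.4], [13.1, 1.0, -8.3], [12.0, 5.4, -8.8]]
242 [[13.0, -6.9, -5.9], [8.1, -3.4, -8.1], [6.5, 1.0, -8.8], [8.5, 5.3, -7.9]]
246 [[9.9, -6.8, -4.9], [3.0, -3.3, -8.2], [2.3, 0.9, -8.4], [4.4, 5.2, -7.5]]
250 [[2.6, -6.5, -6.0], [-2.8, -3.2, -8.6], [-1.0, 0.9, -7.8], [-1.0, 5.1, -7.7]]
254 [[-4.2, -6.2, -7.1], [-7.8, -3.0, -8.9], [-6.8, 0.9, -8.4], [-6.8, 4.9, -8.4]]
258 [[-7.8, -6.0, -6.7], [-11.3, -3.0, -8.5], [-10.1, 0.9, -7.9], [-11.1, 4.8, -8.4]]
```

The pin is seated: the force rose by about 16 N at TCP z 0.1243 and the collar meets the flat. I'll relieve, release, back off upward, then shift out over the ring.

```bash
python3 -m pendant '[5,-1,0,0,0,40,0,0,0,0,40,0,0,0,0,40,0,0,0,0,40,-10,0,0,0,40,-25,0,0,0,40,-25,0,0,0,5,0,0,25,0,5,0,0,30,0,5,0,0,0,0,5,0,0,0,0,5,0,0,0,0]'
python3 look.py w8
python3 - <<'E'
from h import *
for k in("ring","ring_far","head","linchpin"):
  print(k,[(round(x["score"],2),np.round(x["location"],3).tolist()) for x in nets.look_for(k,"wrist")][:3])
E
```

```text
clock: 15.45
tcp_pos: [0.5325, -0.0147, 0.1843]
orientation: [-0.098, 1.569, 0.098]
contact_force: [0.2, 0.2, 0.4]
grip_width: 0.0047
t 15.45 tcp [ 0.5325 -0.0147  0.1843] rot
 [[-0.001 -0.124  0.992]
 [ 0.     0.992  0.124]
 [-1.     0.    -0.001]] F [0.2 0.2 0.4] w 0.0047
ring [(0.69, [0.508, -0.015, 0.117])]
ring_far [(0.67, [0.512, -0.017, 0.124])]
head [(0.55, [0.487, -0.023, 0.12]), (0.52, [0.511, -0.015, 0.116])]
linchpin [(0.79, [0.486, -0.021, 0.118])]
```

View pics/w8.png

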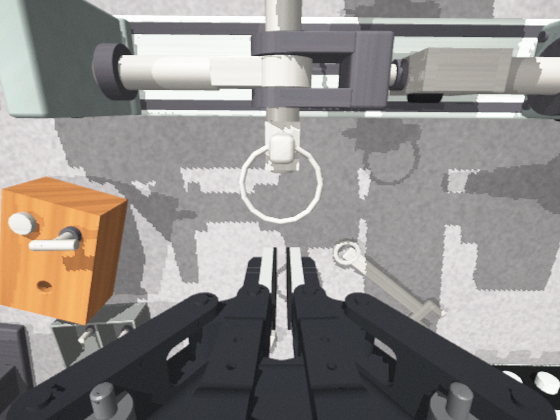

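The linchpin is home in the clevis end with its head at (282,150). The ring is level and square to the clevis, its far side at (280,221), and the closed fingers are beyond it. I'll compute the ring's far side in the tool frame.

```bash
python3 - <<'E'
from h import *
z=np.load("cur.npz"); K,C,t,Rm=z["K"],z["C"],z["t"],z["R"]; Q=np.load("Q.npy")
im=cv2.imread("pics/w8.png").mean(-1).astype(int)
print(im[212:230,280], Q[216:226,280].round(1).tolist())
def ray(u,v,x):
    r_=np.array([(u-K[0,2])/K[0,0],-(v-K[1,2])/K[1,1],-1])@C[:3,:3].T@Rm*1000; c=(C[:3,3]-t)@Rm*1000
    return c+r_*(x-c[0])/r_[0]
print("far",ray(280.5,220.5,67.5),"L",ray(240.5,181,67.5),"R",ray(321.5,181,67.5),"head",ray(282.5,149,45))
print("tip extents", [ (c,Q[250,c].round(1).tolist()) for c in range(252,312,5)])
E
```

```text
[156 155 154 151 154 152 151 237 252 252 243 211 154 149 153 152 155 157] [[182.7, -1.0, 39.4], [183.0, -1.0, 40.7], [183.8, -1.0, 42.2], [65.9, -0.4, -0.1], [65.5, -0.4, 0.6], [64.9, -0.4, 1.2], [64.0, -0.4, 1.6], [64.8, -0.4, 2.7], [183.8, -1.0, 49.5], [183.6, -1.0, 50.7]]
far [ 6.75000000e+01 -2.94064138e-02  1.73310231e+00] L [ 67.5        -28.50488335 -28.3100245 ] R [ 67.5         29.23863525 -28.27174974] head [ 45.           1.34483243 -53.70288991]
tip extents [(252, [184.1, -34.4, 82.8]), (257, [183.2, -28.4, 82.4]), (262, [184.8, -22.5, 83.2]), (267, [-8.1, -6.4, -11.1]), (272, [-9.0, -4.0, -11.5]), (277, [183.3, -4.6, 82.4]), (282, [183.7, 1.3, 82.6]), (287, [-8.8, 3.4, -11.4]), (292, [-9.8, 5.8, -11.9]), (297, [-7.9, 8.3, -11.0]), (302, [184.2, 25.1, 82.9]), (307, [183.8, 31.1, 82.7])]
```

```bash
python3 -m pendant '[0,25,0,-3,0,0,25,0,0,0,0,10,0,0,0,0,4,0,0,0,0,4,0,0,0,0,4,0,0,0,0,0,0,0,0]'; python3 -m pendant '[0,4,0,-0.5,0,0,4,0,-0.5,0,0,4,0,-0.5,0,0,4,0,-0.5,0,0,0,0,0,0]'
```

```text
clock: 16.58
tcp_pos: [0.5317, -0.0147, 0.1132]
orientation: [-0.098, 1.566, 0.098]
contact_force: [1.0, -0.6, 4.3]
grip_width: -0.0003
clock: 17.2
tcp_pos: [0.5276, -0.0152, 0.0956]
orientation: [-0.098, 1.57, 0.098]
contact_force: [-1.3, -0.0, 4.0]
grip_width: 0.0002
```

Contact is 4 N, as the spring should give. Continuing past the over-centre point.

```bash
python3 -m pendant '[0,4,0,-0.5,0,0,4,0,-0.5,0,0,4,0,-1,0,0,4,0,-1,0,0,0,0,0,0]'
python3 look.py w9
python3 - <<'E'
from h import *
viewer.grab_frame("side")
for k in("ring","ring_far"):
  for c in ("wrist","side"): print(k,c,[(round(x["score"],2),np.round(x["location"],3).tolist()) for x in nets.look_for(k,c)][:3])
E
```

```text
clock: 17.82
tcp_pos: [0.5244, -0.0156, 0.0796]
orientation: [-0.098, 1.571, 0.098]
contact_force: [-0.8, -0.3, -0.3]
grip_width: 0.0
t 17.82 tcp [ 0.5244 -0.0156  0.0796] rot
 [[-0.002 -0.125  0.992]
 [-0.     0.992  0.125]
 [-1.     0.    -0.002]] F [-0.8 -0.3 -0.3] w 0.0
ring wrist [(0.63, [0.496, -0.027, 0.106]), (0.54, [0.44, -0.026, 0.108])]
ring side []
ring_far wrist [(0.78, [0.496, -0.031, 0.109]), (0.66, [0.439, -0.022, 0.11])]
ring_far side []
```

The force dropped to zero, so it probably snapped. I'll retreat outward and up, then inspect.

```bash
python3 -m pendant '[0,0,0,8,0,0,-10,0,20,0,0,-40,0,10,0,0,-50,0,0,0,0,0,0,0,0,0,0,0,0,0,0,0,0,0,0]'
python3 look.py w10
python3 - <<'E'
from h import *
s,_=viewer.grab_frame("side"); a=cv2.resize(s[180:270,200:330],(780,300),interpolation=2)
w=cv2.imread("pics/w10.png")[...,::-1]; b=cv2.resize(w[60:230,200:360],(560,300),interpolation=2)
s1=cv2.resize(s[190:250,210:300],(450,300),interpolation=2); b=cv2.resize(w[70:230,190:370],(338,300),interpolation=2)
o=np.zeros((600,800,3),np.uint8); o[:300,:450]=s1; o[:300,455:793]=b
t,_=viewer.grab_frame("top"); o[300:,:400]=cv2.resize(t[200:275,220:320],(400,300),interpolation=2)
o[300:,400:]=cv2.resize(t[120:210,240:380],(400,300),interpolation=2)
save("c10",o)
E
```

```text
clock: 19.0
tcp_pos: [0.5624, -0.0106, 0.179]
orientation: [-0.099, 1.571, 0.098]
contact_force: [-0.5, -0.0, -0.6]
grip_width: 0.0001
t 19.0 tcp [ 0.5624 -0.0106  0.179 ] rot
 [[-0.002 -0.125  0.992]
 [-0.     0.992  0.125]
 [-1.     0.    -0.002]] F [-0.5 -0.  -0.6] w 0.0001
```

View pics/c10.png

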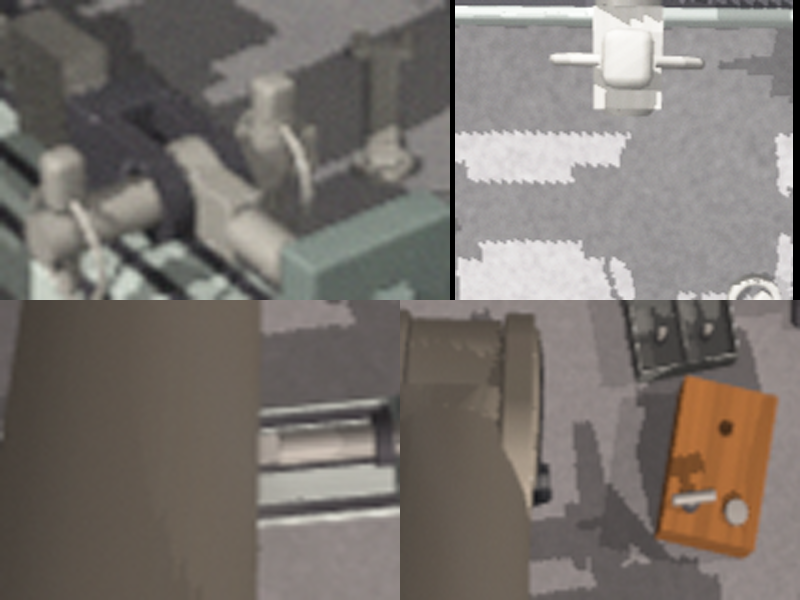

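The ring now hangs vertically around the clevis end. It is edge-on at crop (625,62), matches the locked pin at the other end, and the rack's other pins are undisturbed. Last check is the head height, then I hand in.

```bash
python3 - <<'E'
from h import *
im,d=viewer.grab_frame("wrist"); P=cloud(d,"wrist")
m=(np.hypot(P[...,0]-.479,P[...,1]+.0205)<.006)&(P[...,2]>.12); print("head top",np.median(P[m],0).round(4),m.sum())
m=(abs(P[...,0]-.49)<.008)&(abs(P[...,1]+.019)<.02)&(abs(P[...,2]-.111)<.008); print("flat",np.median(P[m][:,2]),m.sum())
o=st(); print(r.hand_in())
E
```

```text
head top [ 0.479  -0.0204  0.1398] 364
flat 0.11200205495057378 565
t 19.2 tcp [ 0.5628 -0.0107  0.1795] rot
 [[-0.001 -0.125  0.992]
 [-0.     0.992  0.125]
 [-1.     0.    -0.001]] F [ 0.3 -0.1  0.3] w 0.0
the job is handed in; nothing more can be done
None
```

The fork joint is locked, and I handed the job in at 19.2 s of the 64 s allowed. I pinched the linchpin by its head, lifted it from the rack, lowered it through the clevis hole until it seated, then pushed the ring down until it snapped shut.

- **Fit:** there was almost no contact force on the way down, and about 16 N when the head seated, against the 40 N limit. The head's top is 27.8 mm above the clevis flat (28 mm nominal), so it is fully home.
- **Ring:** the push took about 4 N, then the force dropped to zero. The last pictures show the ring hanging vertically around the clevis end like the already locked pin on the other side.
- **Other things:** the other two rack pins were in place in the last pictures. I did not check each of the other items individually, but the arm touched only the linchpin.
- **Disagreements:**
  - My first wrist reading of the linchpin was about 3 mm off because the arm was still moving; I corrected it before gripping.
  - The top edge of the clevis end showed about 18 mm past the hole instead of 22 mm, so I aimed at the hole itself.
  - In the final side picture the networks did not report the ring, so the shut state rests on the pictures and the force drop.

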